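Shut the guarded air valve

TASK

Shut the bench air block's valve: raise the spring-loaded guard by its wire bail until the stay on its left side drops behind the peg, ease it back so that the stay holds it open, and let go. Then turn the black knob clockwise until you feel the vane bed snugly on its rubber seat, without forcing it, and leave it shut with the guard still propped open and the things round about undisturbed.

Things in the scene. Friction and masses are not known exactly. Their poses are not given: they have to be found in the camera images.
- air_block: Aluminium bench air block, 180 x 190 mm, deck 60 mm high, on a steel foot plate 206 x 226 mm; bolted down. Origin on the worktop under the knob's axis; x points from its front (bail side) to its back (hinge side), y to its left, z up. The body spans x -70..110, y +-95 mm. Gauge at the right rear, 95 mm high; two air couplings stick out to y = -131 mm on the right, a supply union at the back.
- guard: The guard itself, with its bail; origin in the middle of its hinge axis, axes as the block's when shut, turning with it about y. Open, it stands 70 mm and more behind the knob's axis. At 1.77 rad its back edge meets a rubber buffer on the block, 37 mm behind the hinge; over 100 N there (24 N beyond the spring's pull at the bail) strains it.
- guard_turn (a joint): Grey sheet-steel hood over the knob, 122 x 116 x 38 mm, hinged along its back edge. 0 = shut, rad, grows as its front rises. Spring-loaded: 2 to 3 N at the bail to lift or hold it; let go unpropped, it snaps shut. It meets its buffer, a firm stop, at 1.77. The stay drops as the guard passes 1.70 to 1.73; eased back, the guard then stands on it at 1.70 (97 deg, leaning back).
- guard_hinge (a point): Middle of the guard's hinge axis, which runs along the block's y: 70 mm behind the knob's axis, 68 mm above the worktop.
- bail_grip (a point): Middle of the bail's bar: plain round steel, 10 mm thick, 80 mm long along the block's y, carried by two arms at its ends. With the guard shut it is 155 mm in front of the hinge axis, 18 mm above it, 86 mm above the worktop, its centre 33 mm in front of the hood; it swings about the hinge, and can turn between the fingers.
- stay_turn (a joint): Flat steel drop stay on the guard's left, 127 mm long, pivoted on the block's left front, lying over a peg on the guard's side. 0 = guard shut, rad, grows as its far end rises. While the guard opens it rides on the peg, up to 0.26, falling to 0.22; when the guard nears its buffer the step under its end falls behind the peg and it reads about 0.16.
- valve_knob: The black knob; origin on its axis at its underside, 64 mm above the worktop; x axis along its grip bar. It carries a brass vane, unseen inside the block, that touches only the rubber seat, 20 mm from the axis. Snug: the seat pushes back with 0.08 to 0.36 Nm over free turning (4 to 18 N on the vane), and with 4 N still after letting go; above 18 N it tears. A grip of 30 N turns it.
- valve_knob_turn (a joint): Turn of the knob, rad, clockwise seen from above is positive; starts at 0 to 0.25 (open) and stays where it is left. Turning freely takes 0.15 Nm. Where the vane meets the rubber seat differs with wear, anywhere from 0.6 to 1.3, and cannot be seen. From there the moment rises by 0.14 Nm per 0.1 rad. Let go, the knob springs back until 0.15 Nm of that is left, if it was more.
- knob_grip (a point): Point on the upright axis of the black knob, 89 mm above the worktop. The knob's grip is an upright bar 44 mm long, 12 mm thick, its top at 96 mm, on a round skirt 46 mm wide whose top is at 71 mm. At joint 0 the bar lies along the block's x; it turns clockwise from above.
- tape_measure: Yellow tape measure, 76 x 68 x 62 mm, standing loose left of the block; bystander. Origin at the centre of its underside.
- pliers: Pliers with red grips, 100 x 175 x 12 mm, lying loose right of the block; bystander. Origin at the centre of their underside.
- elec_tape: Roll of black tape, 62 mm wide, 19 mm high, lying loose behind the block; bystander. Origin at the centre of its underside.

How it is judged:
By the outcome, as a careful person would: the job done as asked, in the order asked, and still so for the second after the job is handed in, with the robot touching nothing.
It also fails if it takes over 64 s, if anything falls off the work surface, if the arm or the gripper's body presses on something with over 40 N, if the wrist force passes 120 N, or if a joint passes its speed limit or range.

ROBOT

A 6-joint arm with a two-finger parallel gripper is mounted at the origin on a cart in front of the work surface, level with it; the furniture and walls round the work are solid. World frame = base frame: x ahead of the robot, y to its left, z up, the work surface at z = 0. Lengths are in m, angles in rad, forces in N, time in s.
With the tool pointing down it reaches from about 0.35 to 0.85 m from the base axis. Payload 8.1 kg.
Tool frame: the origin (TCP) lies between the finger pads; the fingertips stand 14 mm ahead of it and the grasp point (between the pads) lies 5 mm behind it (robot.tcp_to_tips is the z of the fingertips in the tool frame, in m); z points along the fingers, y is the line along which they close (so a half turn about z gives the same grasp; the last joint's range is limited). The gripper opens to 93 mm and grips with 3 to 60 N. Pads are 15 mm wide; open, the fingers measure 128 mm over their backs; the gripper's body (75 mm by 188 mm) begins 65 mm behind the grasp point.
Start: joints at [1.156, 0.13, 1.488, -0, 1.523, -0.085], TCP at [0.194, 0.568, 0.233] pointing down, gripper open.
Joint ranges: [-2.96, 2.96], [-0.89, 2.26], [0.02, 2.5], [-1.34, 4.48], [0, 2.73], [-2.66, 2.66]. Speed limits (rad/s): [2.39, 2.39, 2.79, 3.14, 3.14, 3.14].

INTERFACE

Orientations are given as a rotation vector (axis times angle).
In Python, from plant import sensors, read_camera, robot gives the robot as it stands.
- The arm moves only by the shell command python3 -m inch 'ROWS' [FORCE]. ROWS is one flat JSON list of numbers that holds 1 to 20 rows one after another, with no inner brackets; each row has 5 numbers: the finger opening in m, then dx, dy, dz in m, then a turn about the tool's z in rad; each row shifts and turns the commanded pose from where the row before left it, along the tool's axes as they then stand; what a row does not reach is not made up. A row lasts 1/10 s, in which the tool goes at most 0.05 m and 0.15 rad, less where a joint would pass 70% of its speed; a pose out of reach is approached as far as the arm can. The fingers move at their own pace and stop on an object; FORCE is the grip in N (left out, the last holds). Time passes only in rows, so rows that do not move let the fingers close. It prints the time, the measured TCP pose, the force, the opening and the grip force at its end. Input that does not fit is refused with a message, and nothing moves.
- sensors.read_state(): the state, without advancing time (a new reading comes with each control period).
- read_camera(name): name is "scene" or "top" or "wrist"; returns a dict with "image" (400x640x3 uint8, red, green, blue), "depth" (400x640 float32, m along the optical axis (not along the pixel's ray), 0 where there is no reading), "fx", "fy", "cx", "cy" (pixels), "R" (3x3) and "t" (3): a world point X has camera coordinates R X + t. Camera axes: x right, y down, z forward; pixel columns grow to the right and rows downward; lengths in m; the calibration is good to about 2 mm. A picture is of the moment at which its call begins.
- robot.close_job(): hands the job in; it is judged then, once.
The state is a dict: "t": time; "q": joint angles; "dq": joint speeds; "joint_torque": joint torques, N m; "tool_pos": TCP position; "orientation": TCP orientation; "force": force on the tool from outside, world axes, zero at the start; "wrist_torque": the same for the moment, N m; "opening": finger opening in m; "gripper_force": force on a finger pad.
Only numpy, scipy, OpenCV 4.12 (cv2) and the standard library are available. Lean on these libraries where they do the work, as an engineer would, in place of code of your own. Each camera call takes 0.05 s, during which the arm holds its last target. There are 200 camera calls.

## Working session

There is one attempt and no reset: what is moved stays moved. The work goes in short steps, Python scripts to look and compute and a shell command to move; the robot and the scene stay as the last step left them, time stands still between calls to the robot, and variables do not carry over. Pictures are saved under pics/ and viewed, at most 10 in all, crops included, and the job is handed in when it is done.

```bash
ls; mkdir -p pics
python3 - <<'E'
from plant import sensors, read_camera, robot
import cv2, numpy as np
for n in ("top","scene"):
    c=read_camera(n); cv2.imwrite(f"pics/{n}0.png",c["image"][:,:,::-1]); np.savez(f"pics/{n}0.npz",**c)
    print(n,c["fx"],c["R"].round(3).tolist(),c["t"].round(3))
s=sensors.read_state(); print({k:np.round(v,3).tolist() for k,v in s.items()})
E
```

```text
pics
top 514.3541801723172 [[0.041, -0.999, -0.005], [-0.978, -0.039, -0.206], [0.205, 0.013, -0.979]] [0.105 0.635 1.152]
scene 366.725782931122 [[-0.481, -0.877, -0.011], [-0.474, 0.271, -0.838], [0.737, -0.398, -0.546]] [0.387 0.322 0.503]
{'t': 0.1, 'q': [1.156, 0.131, 1.489, -0.0, 1.523, -0.085], 'dq': [0.0, -0.0, -0.004, 0.001, 0.0, 0.001], 'joint_torque': [0.002, -56.134, -49.31, 0.077, 0.029, -0.0], 'tool_pos': [0.194, 0.567, 0.232], 'orientation': [-0.516, -3.099, 0.003], 'force': [0.138, 0.553, -0.578], 'wrist_torque': [-0.028, 0.019, 0.024], 'gripper_force': 0.0, 'opening': 0.093}
```

View pics/top0.png

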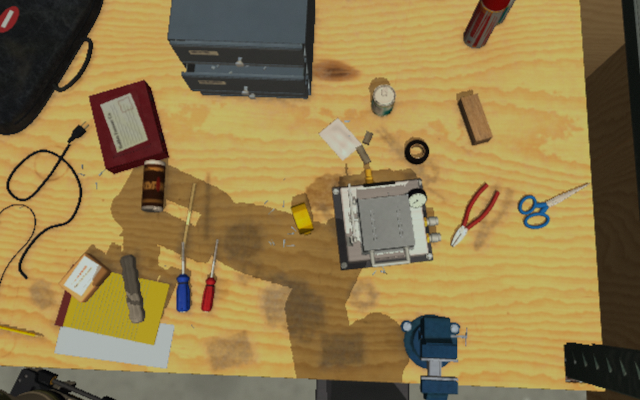

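View pics/scene0.png

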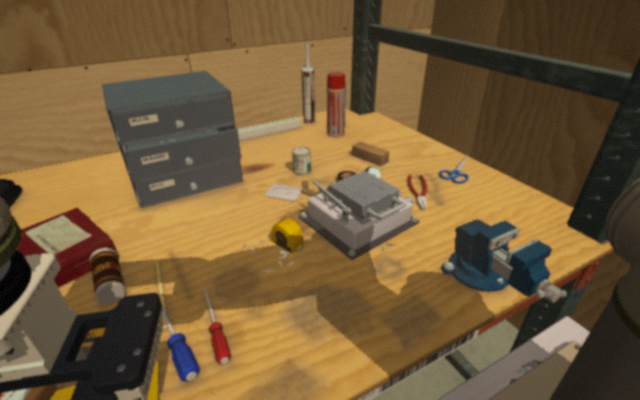

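The top view shows the block around (385,225), bail at about (390,260), tape measure (302,215), pliers (475,215) and tape roll (416,151). I'll enlarge it.

```bash
cat > h.py <<'E'
import numpy as np
from scipy.spatial.transform import Rotation as Rot
def pix(c,u,v,z=None):
    "world point of pixel: by the depth image, or on the plane of height z"
    R,t=c["R"],c["t"]; r=np.array([(u-c["cx"])/c["fx"],(v-c["cy"])/c["fy"],1])
    o=-R.T@t; d=R.T@r
    k=c["depth"][int(round(v)),int(round(u))] if z is None else (z-o[2])/d[2]
    return o+k*d
def proj(c,X):
    p=c["R"]@np.asarray(X)+c["t"]; return np.array([c["fx"]*p[0]/p[2]+c["cx"],c["fy"]*p[1]/p[2]+c["cy"]])
E
python3 - <<'E'
import numpy as np,cv2
from h import *
c=dict(np.load("pics/top0.npz"))
im=c["image"][180:275,325:450,::-1]
cv2.imwrite("pics/top0c.png",cv2.resize(im,None,fx=6,fy=6,interpolation=cv2.INTER_CUBIC))
# point cloud z-slices near block
H,W=c["depth"].shape
P=np.array([[pix(c,u,v) for u in range(325,450)] for v in range(170,280)])
np.save("pics/P.npy",P)
for v in range(182,276,6): print(v,' '.join('%3d'%(1000*P[v-170,u-325,2]) for u in range(327,450,5)))
E
```

```text
182  -1   4  -1  -2  -2  -1   3  -4  49  44  65  63  67  62  61  60  61  58  57   0  -2   3  -1   1  -2
188   1   7   8  58  61  56  63  64  56  61  60  60  61  60  58  57  55  61 100   6   0  -3  -1  -6  -2
194  -3   5  10  59  60  54  57  56  62  57  61  62  62  60  60  56 104 102 105 105   1   0   1  -4   0
200   1   0  11  61  54  58  92 100 106 104 105 104 104  98 104 106 106  90  91  88  -3  -1  -5  -3   0
206  -2   3   9  60  60  98  62 107 105 101 105 104 103 104 103 103 100  75  74   6  -2  -7  -4   2   0
212  -1   0   9  57  56  95  61 103 105 105 102 100 106 104 105 104 105  59  60  55  -1   0   0   0   0
218  -1   7   7  24  56  92  83 107 105 109 102 104 102 104 106 103 102  61  58  63  36  47  48   0  -3
224  -4   0  11  12  57  88  60 105 103 103 105 105  99 106 103 106 102  59  60  58  37  40   1   0   0
230   0   2   7  10  58  77  62 103 104 103 105 106 106 103 105 104 104 103  57  55   8  -2   0   0   2
236   0  -1   4   7  62  59  58 103 110 102 105 107 105 101 102 108 100 102  57  62  46  45  46   1  -7
242   0  -1  -2   9  62  84  57  91 103 104 105 104 103 106 105 103 108 102  57  55  37   4   1   0   0
248   0   1  -2  10  61  63  60 1258 103 105 101 100  89  79  57  59  90  58  60  59  61   0  -3   2   3
254   0  -1   0  10  57  56  63  59  60  90  59  56  59  57  60  59  89  53  52  36  15   0  -1  -1   1
260  -1  -3  -4   9  40  55  59  53  40  88   5   9   7   5  90  90  93  11   6   9   4  -1   0   0   0
266  -4  -3  -1  16   8   6   5  10   3  88  81   0  -2  -1  -6   0   0   4   0  -3   1  -2   0  -4  -3
272   0   0   0   0  -2  -1   0   0  -1   0   0   2   3  -4   0   0   1  -4   3   0   0   4   0  -3   1
```

View pics/top0c.png

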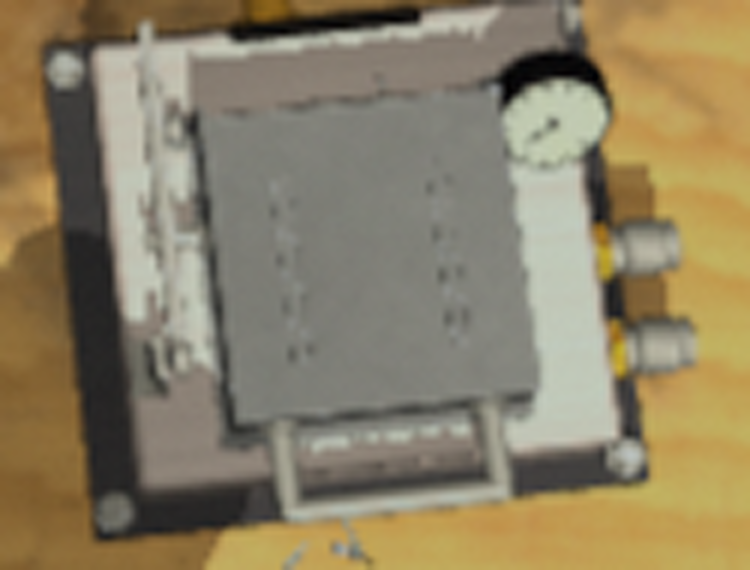

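Run:
```python
import numpy as np,cv2
from h import *
c=dict(np.load("pics/top0.npz"))
f=lambda x,y,z: pix(c,325+x/6-.42,180+y/6-.42,z)
hood=[f(*p,.106) for p in [(200,115),(497,90),(535,390),(235,418)]]
bail=[f(280,508,.086),f(513,488,.086)]
foot=[f(*p,.008) for p in [(45,45),(95,540),(648,485)]]
for n,L in(("hood",hood),("bail",bail),("foot",foot)):
  print(n,np.round(L,4).tolist(),[round(float(np.linalg.norm(L[i]-L[i-1])),4) for i in range(len(L))])
m=(np.array(hood).mean(0)); print(m)
P=np.load("pics/P.npy"); q=P[(P[...,2]>.098)&(P[...,2]<.112)]
q=q[np.abs(q[:,:2]-m[:2]).max(1)<.075]; print(cv2.minAreaRect((q[:,:2]*1000).astype(np.float32)))
# yaw estimates: block x direction
e=lambda a,b:np.degrees(np.arctan2(*(b-a)[1::-1]))
print("yaw",e(hood[3],hood[0]),e(hood[2],hood[1]),e(hood[1],hood[0])-90,e(hood[2],hood[3])-90,e(bail[1],bail[0])-90,e(foot[1],foot[0]),e(foot[2],foot[1])-90)
# foot centre: block x 20
print("foot centre",(foot[0]+foot[2])/2,"bail mid",(bail[0]+bail[1])/2)
```

```text
hood [[0.6221, 0.073, 0.106], [0.6364, -0.0399, 0.106], [0.5221, -0.0554, 0.106], [0.5071, 0.0564, 0.106]] [0.1163, 0.1139, 0.1154, 0.1128]
bail [[0.476, 0.0374, 0.086], [0.4871, -0.0504, 0.086]] [0.0885, 0.0885]
foot [[0.6699, 0.1348, 0.008], [0.4665, 0.1063, 0.008], [0.4976, -0.1157, 0.008]] [0.304, 0.2053, 0.2241]
[0.57193472 0.0085331  0.106     ]
((576.4737548828125, 2.2857894897460938), (124.47663116455078, 156.732666015625), 8.626543045043945)
yaw 8.228613593055663 7.710925302152194 7.197392819764644 7.647318842750792 7.2000879524488965 7.983972537770655 7.964340412516663
foot centre [0.58372971 0.0095624  0.008     ] bail mid [ 0.48150871 -0.00646177  0.086     ]
```

```bash
cat >> h.py <<'E'
O=np.array([.564,.0065,0]); YAW=np.radians(7.8)
B=Rot.from_euler('z',YAW).as_matrix()          # block axes in world
W=lambda x,y,z: O+B@np.array([x,y,z])          # block -> world
def tool():
    from plant import sensors
    s=sensors.read_state(); return s,np.array(s["tool_pos"]),Rot.from_rotvec(s["orientation"]).as_matrix()
def go(target,yaw_block=None):
    "shift in present tool axes to a world point; turn that brings tool y to yaw_block (rad, from block x)"
    s,p,R=tool(); d=R.T@(np.asarray(target)-p)
    print("t",round(s["t"],2),"pos_block",(B.T@(p-O)).round(4),"d_tool",d.round(4),"F_block",(B.T@np.array(s["force"])).round(1),"open",round(s["opening"],4),"gf",round(s["gripper_force"],1))
    h=np.arctan2(R[1,1],R[0,1])-YAW
    print("tool-y heading (block)",round(h,3),"tilt",R[2,2].round(4), "turn",None if yaw_block is None else round((h-yaw_block+np.pi)%(2*np.pi)-np.pi,3))
def bar(th): # bail bar in block frame
    a=np.arctan2(18,155)+th; return np.array([.070-.15604*np.cos(a),0,.068+.15604*np.sin(a)])
E
python3 - <<'E'
from h import *
c=dict(np.load("pics/top0.npz"))
P=np.array([pix(c,u,v) for u in range(395,475,3) for v in range(308,385,3)])
print("vise high pts",[P[P[:,2]>z][:,:2].round(2).tolist()[:4] for z in(.08,.12)],P[:,2].max(),P[P[:,2]>.05].min(0),P[P[:,2]>.05].max(0))
go(W(-.085,0,.233),0)
E
```

```text
vise high pts [[[0.38, 0.11], [0.31, -0.07], [0.3, -0.07], [0.3, -0.07]], [[0.38, 0.11], [0.3, -0.07], [0.29, -0.07], [0.38, 0.11]]] 1.2582570910481345 [ 0.22907438 -0.14610961  0.05801489] [0.38010208 0.11463063 1.25825709]
t 0.1 pos_block [-0.2904  0.6057  0.2317] d_tool [-0.4556 -0.4489 -0.0006] F_block [ 0.2  0.5 -0.6] open 0.0933 gf 0.0
tool-y heading (block) 1.105 tilt -1.0 turn 1.105
```

```bash
python3 -m inch '[0.024, -0.0285, -0.028, 0, 0, 0.024, -0.0285, -0.028, 0, 0, 0.024, -0.0285, -0.028, 0, 0, 0.024, -0.0285, -0.028, 0, 0, 0.024, -0.0285, -0.028, 0, 0, 0.024, -0.0285, -0.028, 0, 0, 0.024, -0.0285, -0.028, 0, 0, 0.024, -0.0285, -0.028, 0, 0, 0.024, -0.0285, -0.028, 0, 0, 0.024, -0.0285, -0.028, 0, 0, 0.024, -0.0285, -0.028, 0, 0, 0.024, -0.0285, -0.028, 0, 0, 0.024, -0.0285, -0.028, 0, 0, 0.024, -0.0285, -0.028, 0, 0, 0.024, -0.0285, -0.028, 0, 0, 0.024, -0.0285, -0.028, 0, 0]' 20
python3 -m inch '[0.024, 0, 0, 0, 0.14, 0.024, 0, 0, 0, 0.14, 0.024, 0, 0, 0, 0.14, 0.024, 0, 0, 0, 0.14, 0.024, 0, 0, 0, 0.14, 0.024, 0, 0, 0, 0.14, 0.024, 0, 0, 0, 0.14, 0.024, 0, 0, 0, 0.125, 0.024, 0, 0, 0, 0, 0.024, 0, 0, 0, 0]'
python3 - <<'E'
from h import *
from plant import read_camera
import cv2
c=read_camera("wrist"); cv2.imwrite("pics/w1.png",c["image"][:,:,::-1]); np.savez("pics/w1.npz",**c)
go(W(-.085,0,.086+.002),0)
print("bar ends",proj(c,W(-.085,.04,.086)),proj(c,W(-.085,-.04,.086)))
E
```

```text
t: 1.7
tool_pos: [0.4809, -0.0055, 0.2323]
orientation: [-0.516, -3.099, -0.0]
force: [1.4, 0.1, 0.4]
opening: 0.0238
gripper_force: 0.0
t: 2.7
tool_pos: [0.4804, -0.0038, 0.2323]
orientation: [-2.061, -2.371, 0.001]
force: [-0.4, 0.2, 0.0]
opening: 0.024
gripper_force: 0.0
t 2.75 pos_block [-0.0841  0.0011  0.2324] d_tool [-0.0011 -0.0008  0.1444] F_block [-1.   0.6 -0.5] open 0.024 gf 0.0
tool-y heading (block) 0.003 tilt -1.0 turn 0.003
bar ends [314.74778217 153.72339908] [314.60413129 229.13119843]
```

View pics/w1.png

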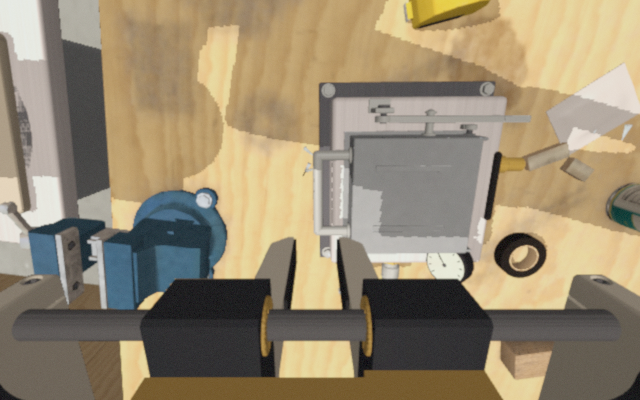

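The wrist view shows the bail's bar at about column 319, rows 150–234, the prediction being column 315. I'll refine that from edge profiles.

Run:
```python
from h import *
c=dict(np.load("pics/w1.npz")); g=c["image"].mean(2)
print("w cols 308..334",g[165:220,308:334].mean(0).round().astype(int).tolist())
for u in (315,317,318,319,320,321): print(u,(B.T@(pix(c,u,192,.086)-O)).round(4))
d=c["depth"]; print([(v,(B.T@(np.median([pix(c,319,w) for w in range(v-6,v+7)],axis=0)-O)).round(3).tolist()) for v in (170,192,215)])
# hood top extents by depth
P=np.array([[B.T@(pix(c,u,v)-O) for u in range(300,500)] for v in range(130,255,4)])
for r in P[8:28:5]:
  k=(r[:,2]>.098)&(r[:,2]<.113); print("hood x",r[k,0].min().round(4),r[k,0].max().round(4))
q=P.transpose(1,0,2)[70:150:20]
for r in q:
  k=(r[:,2]>.098)&(r[:,2]<.113); print("hood y",r[k,1].min().round(4),r[k,1].max().round(4))
```

```text
w cols 308..334 [197, 196, 195, 193, 186, 179, 189, 204, 211, 207, 197, 186, 171, 149, 124, 116, 119, 120, 120, 120, 121, 134, 150, 154, 157, 163]
315 [-0.0847  0.0009  0.086 ]
317 [-0.0826  0.0009  0.086 ]
318 [-0.0816  0.0009  0.086 ]
319 [-0.0806  0.0009  0.086 ]
320 [-0.0796  0.0009  0.086 ]
321 [-0.0785  0.0009  0.086 ]
[(170, [-0.081, 0.025, 0.091]), (192, [-0.081, 0.002, 0.091]), (215, [-0.08, -0.022, 0.091])]
hood x -0.0488 0.0687
hood x -0.049 0.0668
hood x -0.0483 0.0683
hood x -0.048 0.0683
hood y -0.055 0.0573
hood y -0.0541 0.0574
hood y -0.0542 0.0574
hood y -0.0538 0.0573
```

```bash
sed -i 's/^O=.*/O=np.array([.566,.0068,0]); YAW=np.radians(7.8)/' h.py; python3 -c "
from h import *
go(W(-.085,0,.088),0)"
python3 -m inch '[0.024, 0, -0.001, 0.04, 0, 0.024, 0, 0, 0.04, 0, 0.024, 0, 0, 0.03, 0, 0.024, 0, 0, 0.02, 0, 0.024, 0, 0, 0.014, 0, 0.024, 0, 0, 0, 0]'
python3 -m inch '[0.0, 0, 0, 0, 0, 0.0, 0, 0, 0, 0, 0.0, 0, 0, 0, 0, 0.0, 0, 0, 0, 0]' 20
python3 -c "
from h import *
go(W(-.085,0,.088),0)"
```

```text
t 2.75 pos_block [-0.0862  0.0011  0.2324] d_tool [-0.0011  0.0012  0.1444] F_block [-1.   0.6 -0.5] open 0.024 gf 0.0
tool-y heading (block) 0.003 tilt -1.0 turn 0.003
t: 3.35
tool_pos: [0.4781, -0.0038, 0.0867]
orientation: [-2.062, -2.366, 0.003]
force: [0.1, 0.3, -0.0]
opening: 0.024
gripper_force: 0.0
t: 3.75
tool_pos: [0.4818, -0.004, 0.0904]
orientation: [2.062, 2.365, 0.005]
force: [5.8, 1.1, -3.2]
opening: 0.0093
gripper_force: 20.0
t 3.75 pos_block [-0.0849  0.0007  0.0904] d_tool [-0.0007 -0.0001  0.0024] F_block [ 5.9  0.3 -3.2] open 0.0093 gf 20.0
tool-y heading (block) 0.0 tilt -1.0 turn 0.0
```

```bash
python3 -c "
from h import *
t=np.arange(0,1.601,.08); b=np.array([bar(x) for x in t])
print([(round(x,4),round(-z,4)) for x,_,z in np.diff(b,axis=0)])
print([(x,bar(x).round(4).tolist()) for x in (1.3,1.6,1.7,1.75,1.77)])"
```

```text
[(np.float64(0.0019), np.float64(-0.0123)), (np.float64(0.0029), np.float64(-0.0121)), (np.float64(0.0039), np.float64(-0.0119)), (np.float64(0.0048), np.float64(-0.0115)), (np.float64(0.0057), np.float64(-0.0111)), (np.float64(0.0066), np.float64(-0.0106)), (np.float64(0.0074), np.float64(-0.01)), (np.float64(0.0082), np.float64(-0.0094)), (np.float64(0.0089), np.float64(-0.0087)), (np.float64(0.0096), np.float64(-0.008)), (np.float64(0.0102), np.float64(-0.0072)), (np.float64(0.0107), np.float64(-0.0064)), (np.float64(0.0112), np.float64(-0.0055)), (np.float64(0.0116), np.float64(-0.0046)), (np.float64(0.0119), np.float64(-0.0036)), (np.float64(0.0122), np.float64(-0.0027)), (np.float64(0.0124), np.float64(-0.0017)), (np.float64(0.0125), np.float64(-0.0007)), (np.float64(0.0125), np.float64(0.0003)), (np.float64(0.0124), np.float64(0.0013))]
[(1.3, [0.0459, 0.0, 0.2222]), (1.6, [0.0925, 0.0, 0.2224]), (1.7, [0.1078, 0.0, 0.2194]), (1.75, [0.1153, 0.0, 0.2173]), (1.77, [0.1183, 0.0, 0.2164])]
```

```bash
python3 -m inch '[0, 0, 0.002, 0, 0, 0, 0, 0.0019, -0.0123, 0, 0, 0, 0.0029, -0.0121, 0, 0, 0, 0.0039, -0.0119, 0, 0, 0, 0.0048, -0.0115, 0, 0, 0, 0, 0, 0]' 25
python3 -c "
from h import *
go(W(*bar(.32)))"
```

```text
t: 4.35
tool_pos: [0.495, -0.002, 0.1386]
orientation: [-2.065, -2.367, 0.001]
force: [-7.7, -3.4, 1.2]
opening: 0.0089
gripper_force: 25.0
t 4.35 pos_block [-0.0715  0.0009  0.1386] d_tool [-0.0009  0.      0.0048] F_block [-8.1 -2.3  1.2] open 0.0089 gf 25.0
tool-y heading (block) 0.0 tilt -1.0 turn None
```

```bash
python3 -m inch '[0, 0, 0.0055, -0.011, 0, 0, 0, 0.0065, -0.0106, 0, 0, 0, 0.0074, -0.01, 0, 0, 0, 0.008, -0.0094, 0, 0, 0, 0.009, -0.0087, 0, 0, 0, 0.0096, -0.008, 0, 0, 0, 0, 0, 0]' 25
python3 -c "
from h import *
go(W(*bar(.8)))"
```

```text
t: 5.05
tool_pos: [0.5408, 0.0046, 0.1982]
orientation: [-2.065, -2.367, 0.0]
force: [-18.6, -0.2, 19.2]
opening: 0.0093
gripper_force: 25.0
t 5.05 pos_block [-0.0253  0.0012  0.1982] d_tool [-0.0012  0.0002  0.0065] F_block [-18.5   2.4  19.2] open 0.0093 gf 25.0
tool-y heading (block) 0.0 tilt -1.0 turn None
```

```bash
python3 -m inch '[0, 0, -0.002, -0.0025, 0, 0, 0, 0, 0, 0]' 25
python3 -c "
from h import *
go(W(*bar(.8)))"
```

```text
t: 5.25
tool_pos: [0.539, 0.0044, 0.1973]
orientation: [2.065, 2.367, 0.001]
force: [0.0, 0.6, -3.2]
opening: 0.0088
gripper_force: 25.0
t 5.25 pos_block [-0.0271  0.0012  0.1973] d_tool [-0.0012  0.002   0.0056] F_block [ 0.1  0.6 -3.2] open 0.0088 gf 25.0
tool-y heading (block) 0.0 tilt -1.0 turn None
```

```bash
python3 -m inch '[0, 0, 0.0102, -0.0072, 0, 0, 0, 0.0107, -0.0064, 0, 0, 0, 0.0112, -0.0055, 0, 0, 0, 0.0116, -0.0048, 0, 0, 0, 0, 0, 0]' 25
python3 -c "
from h import *
go(W(*bar(1.12)))"
```

```text
t: 5.75
tool_pos: [0.583, 0.0104, 0.2223]
orientation: [2.064, 2.367, 0.002]
force: [-6.0, 0.6, 8.4]
opening: 0.0089
gripper_force: 25.0
t 5.75 pos_block [0.0173 0.0013 0.2223] d_tool [-0.0013  0.0013  0.007 ] F_block [-5.8  1.4  8.4] open 0.0089 gf 25.0
tool-y heading (block) 0.0 tilt -1.0 turn None
```

```bash
python3 -m inch '[0, 0, 0.0119, -0.005, 0, 0, 0, 0.0122, -0.0027, 0, 0, 0, 0.0124, -0.0017, 0, 0, 0, 0.0125, -0.0008, 0, 0, 0, 0.0125, 0, 0, 0, 0, 0, 0, 0]' 25
python3 -c "
from h import *
go(W(*bar(1.52)))"
```

```text
t: 6.35
tool_pos: [0.6437, 0.0188, 0.2315]
orientation: [2.065, 2.367, 0.002]
force: [-2.0, 0.9, 4.5]
opening: 0.0091
gripper_force: 25.0
t 6.35 pos_block [0.0786 0.0013 0.2315] d_tool [-0.0013  0.0015  0.0077] F_block [-1.8  1.2  4.5] open 0.0091 gf 25.0
tool-y heading (block) 0.0 tilt -1.0 turn None
```

```bash
python3 -m inch '[0, 0, 0.008, 0.0005, 0, 0, 0, 0.008, 0.001, 0, 0, 0, 0.006, 0.001, 0, 0, 0, 0, 0, 0]' 25
python3 -c "
from h import *
from plant import read_camera
import cv2
go(W(*bar(1.65)))
for n in('top','scene'):
  c=read_camera(n);np.savez('pics/%s2.npz'%n,**c)
  a=proj(c,W(0,.06,.08));print(n,a)
  u,v=a.astype(int); im=c['image'][max(v-60,0):v+60,max(u-70,0):u+70,::-1]
  cv2.imwrite('pics/%s2.png'%n,cv2.resize(im,None,fx=3.5,fy=3.5,interpolation=cv2.INTER_CUBIC))
im=np.hstack([cv2.imread('pics/top2.png')[:,:400],cv2.imread('pics/scene2.png')[:,:400]]);cv2.imwrite('pics/c2.png',im)
"
```

```text
t: 6.75
tool_pos: [0.6653, 0.0218, 0.2281]
orientation: [-2.065, -2.368, -0.001]
force: [-1.9, 3.4, 3.3]
opening: 0.0091
gripper_force: 25.0
t 6.75 pos_block [0.1004 0.0014 0.2281] d_tool [-0.0014 -0.0002  0.007 ] F_block [-1.5  3.6  3.3] open 0.0091 gf 25.0
tool-y heading (block) 0.0 tilt -1.0 turn None
top [359.51454091 228.36200418]
scene [345.18605007 205.63000465]
```

View pics/c2.png

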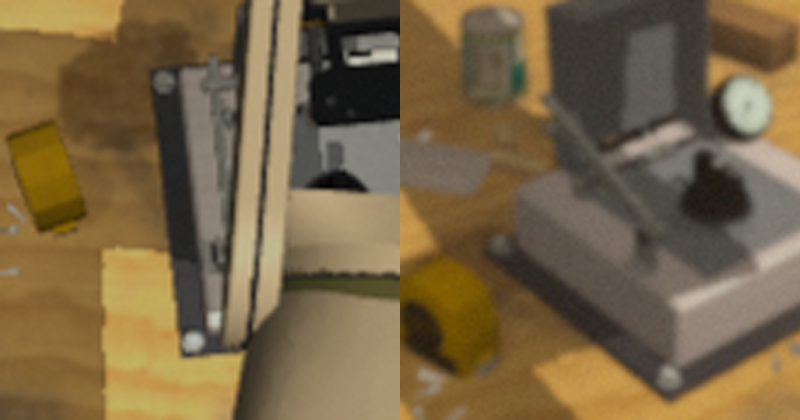

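Guard is at about 1.65, with the stay's tip (crop (550,98)) still riding up on the peg. Advancing in small steps.

```bash
cat > look.py <<'E'
from h import *
from plant import read_camera
import cv2,sys
c=read_camera('scene'); n=sys.argv[1]; np.savez(f'pics/{n}.npz',**c)
cv2.imwrite(f'pics/{n}.png',cv2.resize(c['image'][145:265,275:415,::-1],None,fx=4,fy=4,interpolation=cv2.INTER_CUBIC))
d=dict(np.load('pics/scene2.npz'))
# image rotation of the stay: match its outer half (patch round its tip) against the earlier picture
T=d['image'][170:195,312:345]; r=cv2.matchTemplate(c['image'][155:215,297:365],T,cv2.TM_CCOEFF_NORMED)
_,m,_,l=cv2.minMaxLoc(r); print("stay patch shift px",l[0]-15,l[1]-15,round(m,3))
E
python3 -m inch '[0, 0, 0.002, 0.0004, 0, 0, 0, 0.002, 0.0004, 0, 0, 0, 0.002, 0.0006, 0, 0, 0, 0.002, 0.0006, 0, 0, 0, 0.002, 0.0007, 0, 0, 0, 0, 0, 0]' 25
python3 -c "
from h import *
go(W(*bar(1.72)))"; python3 look.py s3
```

```text
t: 7.45
tool_pos: [0.6746, 0.0232, 0.2257]
orientation: [-2.065, -2.367, -0.001]
force: [-1.7, 4.9, 3.3]
opening: 0.0089
gripper_force: 25.0
t 7.45 pos_block [0.1098 0.0015 0.2257] d_tool [-0.0015  0.001   0.0071] F_block [-1.   5.1  3.3] open 0.0089 gf 25.0
tool-y heading (block) 0.0 tilt -1.0 turn None
stay patch shift px -1 0 0.926
```

```bash
python3 -m inch '[0, 0, 0.0015, 0.0006, 0, 0, 0, 0.0015, 0.0006, 0, 0, 0, 0.001, 0.0004, 0, 0, 0, 0, 0, 0]' 25
python3 -c "
from h import *
go(W(*bar(1.74)))"; python3 look.py s4
```

```text
t: 7.9
tool_pos: [0.6787, 0.0238, 0.2245]
orientation: [2.065, 2.368, 0.002]
force: [-1.9, 5.2, 5.2]
opening: 0.0092
gripper_force: 25.0
t 7.9 pos_block [0.1139 0.0015 0.2245] d_tool [-0.0015 -0.0001  0.0067] F_block [-1.2  5.4  5.2] open 0.0092 gf 25.0
tool-y heading (block) 0.0 tilt -1.0 turn None
stay patch shift px -1 0 0.914
```

View pics/s4.png

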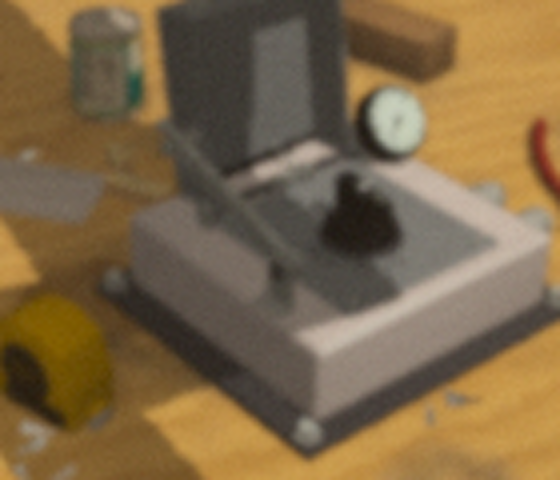

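The stay's tip is still at crop (165,128), so it has not dropped. Another few mm.

```bash
python3 -m inch '[0, 0, 0.001, 0.0004, 0, 0, 0, 0.001, 0.0004, 0, 0, 0, 0, 0, 0]' 25
python3 -c "
from h import *
go(W(*bar(1.74)))"; python3 look.py s5
```

```text
t: 8.25
tool_pos: [0.6807, 0.0241, 0.2238]
orientation: [2.065, 2.367, 0.002]
force: [-2.1, 5.2, 5.4]
opening: 0.0089
gripper_force: 25.0
t 8.25 pos_block [0.116  0.0015 0.2238] d_tool [-0.0016 -0.0021  0.006 ] F_block [-1.3  5.4  5.4] open 0.0089 gf 25.0
tool-y heading (block) 0.0 tilt -1.0 turn None
stay patch shift px -1 0 0.91
```

```bash
python3 -m inch '[0, 0, 0.001, 0.0004, 0, 0, 0, 0.001, 0.0004, 0, 0, 0, 0, 0, 0]' 25
python3 -c "
from h import *
go(W(*bar(1.77)))"; python3 look.py s6
```

```text
t: 8.6
tool_pos: [0.6827, 0.0244, 0.223]
orientation: [2.065, 2.367, 0.002]
force: [-1.7, 5.8, 5.3]
opening: 0.0093
gripper_force: 25.0
t 8.6 pos_block [0.118  0.0016 0.223 ] d_tool [-0.0016  0.0003  0.0066] F_block [-0.8  6.   5.3] open 0.0093 gf 25.0
tool-y heading (block) 0.0 tilt -1.0 turn None
stay patch shift px -1 0 0.908
```

```bash
python3 -m inch '[0, 0, 0.001, 0.0004, 0, 0, 0, 0.001, 0.0004, 0, 0, 0, 0, 0, 0]' 25
python3 -c "
from h import *
go(W(*bar(1.77)))"; python3 look.py s7
```

```text
t: 8.95
tool_pos: [0.6844, 0.0246, 0.2225]
orientation: [-2.065, -2.368, -0.001]
force: [-3.9, 5.0, 7.4]
opening: 0.0091
gripper_force: 25.0
t 8.95 pos_block [0.1197 0.0016 0.2225] d_tool [-0.0016 -0.0014  0.0061] F_block [-3.2  5.5  7.4] open 0.0091 gf 25.0
tool-y heading (block) 0.0 tilt -1.0 turn None
stay patch shift px -1 0 0.903
```

Run:
```python
from h import *
import cv2
c=dict(np.load("pics/w1.npz"))
for u in range(376,532,14):
    q=np.array([B.T@(pix(c,u,v)-O) for v in range(112,126)]); k=q[:,2].argmax(); print(u,112+k,q[k].round(3).tolist())
A=np.load("pics/scene2.npz")["image"];D=np.load("pics/s7.npz")["image"]
f=lambda I:cv2.resize(I[160:230,300:365,::-1],None,fx=6,fy=6,interpolation=cv2.INTER_CUBIC)
cv2.imwrite("pics/cmp.png",np.hstack([f(A),f(D)]))
for n in("scene2","s4","s7"):
    d=dict(np.load(f"pics/{n}.npz")); L=[]
    for v in range(168,215,4):
        q=np.array([B.T@(pix(d,u,v)-O) for u in range(306,352)]); m=q[(abs(q[:,1]-.07)<.02)&(q[:,2]>.07)&(q[:,2]<.16)]
        if len(m): L.append(m[m[:,2].argmax()][[0,2]].round(3).tolist())
    print(n,L)
```

```text
376 112 [-0.03, 0.08, 0.089]
390 121 [-0.016, 0.072, 0.09]
404 118 [-0.004, 0.074, 0.092]
418 125 [-0.086, 0.084, 0.385]
432 121 [0.022, 0.072, 0.094]
446 118 [0.034, 0.075, 0.096]
460 116 [0.046, 0.076, 0.097]
474 118 [0.058, 0.075, 0.099]
488 119 [0.07, 0.074, 0.101]
502 121 [0.082, 0.072, 0.102]
516 121 [0.093, 0.072, 0.104]
530 123 [-0.086, 0.084, 0.385]
scene2 [[0.074, 0.146], [0.072, 0.136], [0.081, 0.127], [0.064, 0.124], [0.054, 0.118], [0.041, 0.113], [0.028, 0.109], [0.015, 0.104], [0.004, 0.099], [-0.01, 0.095], [-0.024, 0.09], [-0.032, 0.089]]
s4 [[0.08, 0.143], [0.08, 0.132], [0.077, 0.123], [0.08, 0.117], [0.064, 0.113], [0.048, 0.109], [0.034, 0.107], [0.02, 0.102], [0.009, 0.096], [-0.006, 0.094], [-0.022, 0.091], [-0.034, 0.089]]
s7 [[0.084, 0.141], [0.079, 0.133], [0.079, 0.121], [0.08, 0.117], [0.064, 0.113], [0.049, 0.109], [0.037, 0.105], [0.023, 0.101], [0.006, 0.098], [-0.005, 0.093], [-0.024, 0.091], [-0.033, 0.09]]
```

View pics/cmp.png

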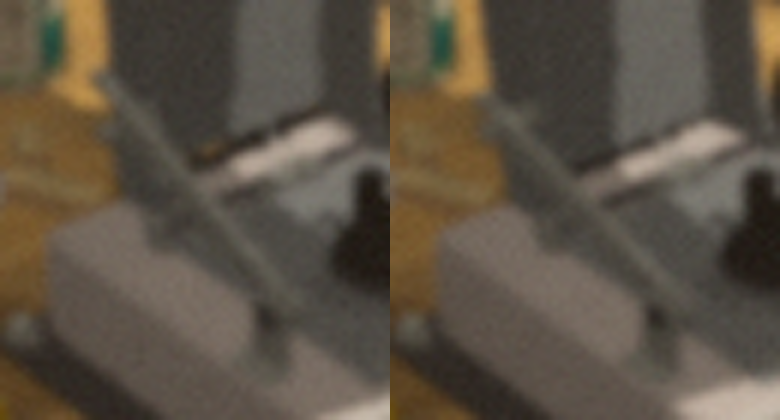

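Left (earlier) against right (now): the stay's tip has dropped from row 75 to about 95 of the crop, and the depth slope went from 0.22 to 0.15, so it is behind the peg. Easing back.

```bash
python3 -m inch '[0, 0, -0.0015, -0.0006, 0, 0, 0, -0.0015, -0.0006, 0, 0, 0, -0.0015, -0.0006, 0, 0, 0, -0.0015, -0.0006, 0, 0, 0, -0.0015, -0.0005, 0, 0, 0, -0.0015, -0.0005, 0, 0, 0, 0, 0, 0]' 25
python3 -c "
from h import *
go(W(*bar(1.70)))"
```

```text
t: 9.7
tool_pos: [0.6755, 0.0233, 0.2252]
orientation: [-2.065, -2.368, -0.001]
force: [-1.4, 4.2, 3.6]
opening: 0.0089
gripper_force: 25.0
t 9.7 pos_block [0.1107 0.0015 0.2252] d_tool [-0.0015 -0.0029  0.0058] F_block [-0.8  4.4  3.6] open 0.0089 gf 25.0
tool-y heading (block) 0.0 tilt -1.0 turn None
```

```bash
python3 -m inch '[0, 0, -0.001, -0.0003, 0, 0, 0, -0.001, -0.0003, 0, 0, 0, -0.001, -0.0003, 0, 0, 0, 0, 0, 0]' 25
python3 -c "
from h import *
go(W(*bar(1.70)))"
```

```text
t: 10.1
tool_pos: [0.6727, 0.0229, 0.2259]
orientation: [2.065, 2.367, 0.002]
force: [-0.2, 5.4, 2.4]
opening: 0.009
gripper_force: 25.0
t 10.1 pos_block [0.1079 0.0014 0.2259] d_tool [-0.0014 -0.0001  0.0065] F_block [0.6 5.4 2.4] open 0.009 gf 25.0
tool-y heading (block) 0.0 tilt -1.0 turn None
```

```bash
python3 -m inch '[0, 0, -0.001, -0.0002, 0, 0, 0, -0.001, -0.0002, 0, 0, 0, 0, 0, 0]' 25
python3 -c "
from h import *
go(W(*bar(1.70)))"
```

```text
t: 10.4
tool_pos: [0.6712, 0.0226, 0.2263]
orientation: [2.064, 2.367, 0.003]
force: [2.4, 6.1, 1.2]
opening: 0.009
gripper_force: 25.0
t 10.4 pos_block [0.1064 0.0014 0.2263] d_tool [-0.0014  0.0014  0.0069] F_block [3.2 5.7 1.2] open 0.009 gf 25.0
tool-y heading (block) 0.0 tilt -1.0 turn None
```

Force on x has reversed, so the stay carries the guard. Releasing within the fingers first, then checking.

```bash
python3 -m inch '[0.026, 0, 0, 0, 0, 0.026, 0, 0, 0, 0, 0.026, 0, 0, 0, 0, 0.026, 0, 0, 0, 0]' 25
python3 -c "
from h import *
go(W(*bar(1.70)))"
python3 -m inch '[0.026, 0, 0, -0.005, 0, 0.026, 0, 0, -0.015, 0, 0.026, 0, 0, -0.03, 0, 0.026, 0, 0, -0.03, 0, 0.026, 0, 0, -0.02, 0, 0.026, 0, 0, 0, 0]'
python3 look.py s8; python3 -c "
from h import *
d=dict(np.load('pics/s8.npz'))
P=np.array([[B.T@(pix(d,u,v)-O) for u in range(315,375)] for v in range(130,185)]).reshape(-1,3)
P=P[(abs(P[:,1])<.05)&(P[:,2]>.1)&(P[:,2]<.19)&(P[:,0]>.05)&(P[:,0]<.13)]
print(len(P),np.polyfit(P[:,2]-.068,P[:,0],1))
go(W(-.12,0,.25),np.pi/2)"
```

```text
t: 10.8
tool_pos: [0.6704, 0.0217, 0.2259]
orientation: [-2.066, -2.367, 0.001]
force: [-0.3, 0.3, 1.3]
opening: 0.0262
gripper_force: 0.0
t 10.8 pos_block [0.1055 0.0005 0.2259] d_tool [-0.0005  0.0024  0.0065] F_block [-0.3  0.3  1.3] open 0.0262 gf 0.0
tool-y heading (block) -0.001 tilt -1.0 turn None
t: 11.4
tool_pos: [0.6722, 0.0221, 0.3325]
orientation: [2.061, 2.362, 0.008]
force: [0.6, 0.1, 0.6]
opening: 0.026
gripper_force: 0.0
stay patch shift px -1 0 0.929
830 [-0.147479    0.12002096]
t 11.45 pos_block [0.1067 0.0008 0.3296] d_tool [-0.0007 -0.2271  0.0784] F_block [ 0.6 -0.4  0. ] open 0.0258 gf 0.0
tool-y heading (block) -0.0 tilt -1.0 turn -1.571
```

View pics/s8.png

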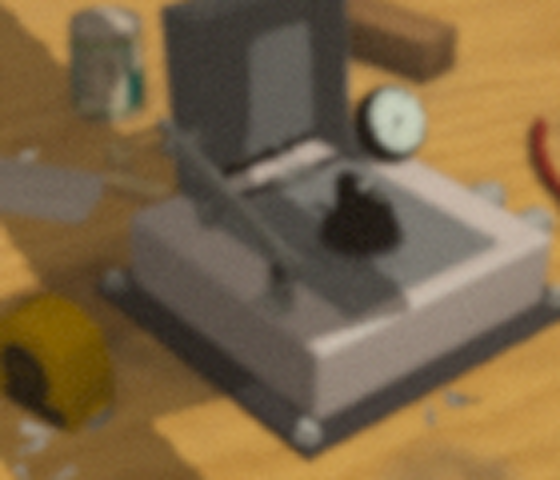

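The guard stands open on its stay, whose tip is at crop (165,128). Now moving in front of the knob, high up, and turning.

```bash
python3 -m inch '[0.026, 0, -0.03, 0, 0, 0.026, 0, -0.04, 0, 0, 0.026, 0, -0.04, 0, 0, 0.026, 0, -0.045, 0, 0, 0.026, 0, -0.015, 0, 0, 0, 0, 0, 0, -0.15, 0, 0, 0, 0, -0.15, 0, 0, 0, 0, -0.15, 0, 0, 0, 0, -0.15, 0, 0, 0, 0, -0.15, 0, 0, 0, 0, -0.15, 0, 0, 0, 0, -0.15, 0, 0, 0, 0, -0.15, 0, 0, 0, 0, -0.15, 0, 0, 0, 0, -0.15, 0, 0, 0, 0, -0.15, 0, 0, 0, 0, -0.15, 0, 0, 0, 0, 0, 0, 0, 0, 0, 0]'
python3 - <<'E'
from h import *
from plant import read_camera
import cv2
go(W(-.05,0,.30),1.8)
for n in("wrist","top"):
    c=read_camera(n); np.savez(f"pics/{n}9.npz",**c)
    ctr=proj(c,W(0,0,.096)); print(n,ctr)
    u0,v0=ctr.astype(int); Q=[]
    for u in range(u0-45,u0+46):
        for v in range(v0-45,v0+46):
            if 0<=u<640 and 0<=v<400:
                q=B.T@(pix(c,u,v)-O)
                if .086<q[2]<.102 and np.hypot(q[0],q[1])<.035: Q.append(q)
    Q=np.array(Q); 
    if len(Q)>10:
        r=cv2.minAreaRect((Q[:,:2]*1000).astype(np.float32)); w,V=np.linalg.eigh(np.cov(Q[:,:2].T)); a=V[:,1]
        print(len(Q),r,"mean",Q.mean(0).round(4),"J",-np.arctan(a[1]/a[0]))
    if n=="wrist": cv2.imwrite("pics/w9.png",c["image"][:,:,::-1])
E
```

```text
t: 13.35
tool_pos: [0.5017, -0.0009, 0.3253]
orientation: [0.563, -3.089, -0.001]
force: [-0.2, 1.0, -0.2]
opening: 0.0005
gripper_force: 0.0
t 13.35 pos_block [-0.0647  0.0011  0.3253] d_tool [-0.0141 -0.0044  0.0252] F_block [-0.1  1.  -0.2] open 0.0005 gf 0.0
tool-y heading (block) 1.795 tilt -1.0 turn -0.005
wrist [304.55897933 220.05640232]
285 ((-0.2919139862060547, 0.1801929473876953), (11.98915958404541, 43.18838882446289), 83.44129943847656) mean [-0.0019 -0.      0.0952] J 0.11207103826157026
top [385.97992368 224.83182713]
```

View pics/w9.png

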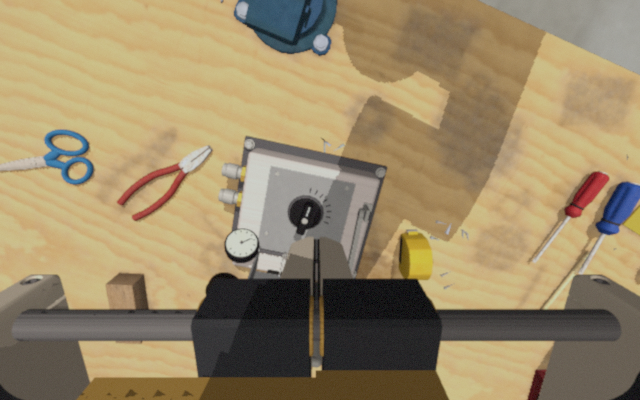

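The wrist view shows the knob at (305,213), its bar pointing a little off block x; the depth fit gives its centre within 0.5 mm of the origin and J≈0.11. Turned with the bar, the gripper's 188 mm body would strike the open guard, so I'll push the bar's front end round with the closed fingers and read the moment about the knob's axis.

```bash
cat > m.py <<'E'
from h import *
s,p,R=tool(); F=B.T@np.array(s["force"]); T=B.T@np.array(s["wrist_torque"]); q=B.T@(p-O); r=q-[0,0,.085]
kn=R.T@(O-p)
h=np.arctan2(R[1,1],R[0,1])-YAW
print("t %.2f"%s["t"],"q",(q*1000).round(1),"phi",round(np.pi/2-h,3),"F",F.round(1),"T",T.round(3),"rxF",round(np.cross(r,F)[2],3),"M",round(np.cross(r,F)[2]+T[2],3),"axis in tool",(kn[:2]*1000).round(1))
E
python3 m.py; python3 -c "
from h import *
go(W(-.0203,-.029,.092),1.795)"
```

```text
t 13.45 q [-64.5   1.1 325.7] phi -0.226 F [ 0.1  0.4 -0.2] T [0.066 0.01  0.002] rxF -0.025 M -0.023 axis in tool [-62.9 -15.6]
t 13.45 pos_block [-0.0645  0.0011  0.3257] d_tool [-0.0366 -0.0393  0.2337] F_block [ 0.1  0.4 -0.2] open 0.0004 gf 0.0
tool-y heading (block) 1.796 tilt -1.0 turn 0.001
```

```bash
python3 -m inch '[0, -0.0183, -0.0196, 0, 0, 0, -0.0183, -0.0197, 0, 0, 0, 0, 0, 0.045, 0, 0, 0, 0, 0.045, 0, 0, 0, 0, 0.045, 0, 0, 0, 0, 0.045, 0, 0, 0, 0, 0.03, 0, 0, 0, 0, 0.015, 0, 0, 0, 0, 0.0085, 0, 0, 0, 0, 0, 0, 0, 0, 0, 0, 0]' 10
python3 m.py;python3 m.py
```

```text
t: 14.55
tool_pos: [0.5517, -0.0247, 0.0946]
orientation: [-0.569, 3.087, -0.001]
force: [-0.2, 1.0, 0.1]
opening: 0.0002
gripper_force: 0.0
t 14.55 q [-18.4 -29.3  94.6] phi -0.229 F [-0.1  1.   0.1] T [ 0.078 -0.039  0.001] rxF -0.019 M -0.019 axis in tool [-24.4  24.5]
t 14.55 q [-18.4 -29.3  94.6] phi -0.229 F [-0.1  1.   0.1] T [ 0.078 -0.039  0.001] rxF -0.019 M -0.019 axis in tool [-24.4  24.5]
```

```bash
python3 -m inch '[0, -0.0007, 0.0019, 0.002, 0, 0, -0.0007, 0.0019, 0.001, 0, 0, -0.0003, 0.0009, 0, 0, 0, 0, 0, 0, 0]'
python3 m.py
python3 -m inch '[0, -0.0003, 0.0009, 0, 0, 0, -0.0003, 0.0009, 0, 0, 0, 0, 0, 0, 0]'
python3 m.py
```

```text
t: 14.95
tool_pos: [0.5505, -0.0193, 0.0901]
orientation: [-0.571, 3.089, -0.0]
force: [-0.2, -0.3, -0.3]
opening: 0.0007
gripper_force: 0.0
t 14.95 q [-18.9 -23.8  90.1] phi -0.229 F [-0.2 -0.3 -0.3] T [ 0.048  0.009 -0.015] rxF -0.0 M -0.016 axis in tool [-23.8  18.9]
t: 15.25
tool_pos: [0.5501, -0.0176, 0.0897]
orientation: [0.571, -3.089, -0.0]
force: [0.1, 0.4, 0.2]
opening: 0.0005
gripper_force: 0.0
t 15.25 q [-19.  -22.   89.7] phi -0.229 F [0.2 0.4 0.2] T [0.058 0.026 0.004] rxF -0.003 M 0.001 axis in tool [-23.5  17.1]
```

```bash
python3 -m inch '[0, -0.0003, 0.001, 0, 0, 0, -0.0003, 0.001, 0, 0, 0, -0.0003, 0.001, 0, 0, 0, 0, 0, 0, 0]'
python3 m.py
python3 -m inch '[0, -0.0003, 0.001, 0, 0, 0, -0.0003, 0.001, 0, 0, 0, -0.0003, 0.001, 0, 0, 0, 0, 0, 0, 0]'
python3 m.py
```

```text
t: 15.65
tool_pos: [0.5501, -0.0163, 0.0898]
orientation: [0.57, -3.089, 0.005]
force: [1.1, -10.0, -0.3]
opening: 0.0003
gripper_force: 4.4
t 15.65 q [-18.9 -20.7  89.8] phi -0.229 F [ -0.3 -10.   -0.3] T [-1.491  0.134 -0.058] rxF 0.184 M 0.126 axis in tool [-23.1  16.1]
t: 16.05
tool_pos: [0.5494, -0.0137, 0.0897]
orientation: [0.569, -3.088, 0.005]
force: [-1.9, -11.7, 0.1]
opening: 0.0006
gripper_force: 5.7
t 16.05 q [-19.2 -18.   89.7] phi -0.228 F [ -3.5 -11.3   0.1] T [-1.772  0.577 -0.035] rxF 0.155 M 0.12 axis in tool [-23.   13.5]
```

```bash
python3 -m inch '[0, 0.0007, 0.00115, 0, 0.05, 0, 0.0007, 0.00115, 0, 0.05, 0, 0.0007, 0.00115, 0, 0.05, 0, 0, 0, 0, 0]'
python3 m.py
```

```text
t: 16.45
tool_pos: [0.5464, -0.0109, 0.0897]
orientation: [0.333, -3.123, 0.005]
force: [-1.9, -10.9, -0.7]
opening: 0.0003
gripper_force: 5.2
t 16.45 q [-21.8 -14.8  89.7] phi -0.077 F [ -3.3 -10.5  -0.7] T [-1.657  0.441 -0.007] rxF 0.18 M 0.173 axis in tool [-23.   13.4]
```

```bash
python3 -m inch '[0, 0.0007, 0.00115, 0, 0.05, 0, 0.0007, 0.00115, 0, 0.05, 0, 0, 0, 0, 0]' >/dev/null
python3 m.py
python3 -m inch '[0, 0.0007, 0.00115, 0, 0.05, 0, 0, 0, 0, 0]' >/dev/null
python3 m.py
python3 -m inch '[0, 0.0007, 0.00115, 0, 0.05, 0, 0, 0, 0, 0]' >/dev/null
python3 m.py
```

```text
t 16.75 q [-23.3 -12.6  89.8] phi 0.023 F [ -2.1 -10.1   0.1] T [-1.654  0.43  -0.046] rxF 0.208 M 0.162 axis in tool [-23.   13.4]
t 16.95 q [-23.9 -11.4  89.8] phi 0.073 F [ -2.5 -10.6   0.5] T [-1.648  0.334 -0.08 ] rxF 0.224 M 0.144 axis in tool [-23.1  13.4]
t 17.15 q [-24.5 -10.2  89.7] phi 0.123 F [-1.7 -8.8 -0.4] T [-1.665  0.334 -0.049] rxF 0.198 M 0.149 axis in tool [-23.1  13.4]
```

```bash
for i in 1; do python3 -m inch '[0, 0.0007, 0.00115, 0, 0.05, 0, 0, 0, 0, 0]' >/dev/null; python3 m.py; done
python3 -m inch '[0, 0.0007, 0.00115, 0, 0.05, 0, 0, 0, 0, 0]' >/dev/null
python3 m.py
```

```text
t 17.35 q [-25.   -9.   89.8] phi 0.173 F [-2.2 -9.8 -0.2] T [-1.689  0.34  -0.079] rxF 0.226 M 0.147 axis in tool [-23.1  13.4]
t 17.55 q [-25.5  -7.7  89.7] phi 0.223 F [-2.4 -9.2 -0.4] T [-1.694  0.263 -0.122] rxF 0.215 M 0.093 axis in tool [-23.1  13.4]
```

Run:
```python
from h import *
from plant import read_camera
import cv2
# knob direction from the scene camera's depth
c=read_camera("scene"); np.savez("pics/s10.npz",**c); u0,v0=proj(c,W(0,0,.09)).astype(int)
Q=np.array([B.T@(pix(c,u,v)-O) for u in range(u0-25,u0+26) for v in range(v0-25,v0+26)])
Q=Q[(Q[:,2]>.09)&(Q[:,2]<.1)&(np.hypot(Q[:,0],Q[:,1])<.026)]
print(len(Q),Q.mean(0).round(4) if len(Q) else '')
if len(Q)>5:
  w,V=np.linalg.eigh(np.cov(Q[:,:2].T)); print("J?",-np.arctan(V[1,1]/V[0,1]),w)
```

```text
63 [-0.0071  0.0016  0.0947]
J? 0.6744478179438533 [1.63751178e-05 1.75495770e-04]
```

```bash
cat > avg.py <<'E'
# moment about the knob's axis, averaged while camera calls let time pass (arm holds)
from h import *
from plant import read_camera
M=[]
for i in range(4):
    s,p,R=tool(); F=B.T@np.array(s["force"]); T=s["wrist_torque"]; r=B.T@(p-O); M.append([np.cross(r,F)[2]+T[2],np.hypot(*F[:2])]); c=read_camera("scene")
u0,v0=proj(c,W(0,0,.09)).astype(int)
Q=np.array([B.T@(pix(c,u,v)-O) for u in range(u0-25,u0+26) for v in range(v0-25,v0+26)])
Q=Q[(Q[:,2]>.09)&(Q[:,2]<.1)&(np.hypot(Q[:,0],Q[:,1])<.026)]
w,V=np.linalg.eigh(np.cov(Q[:,:2].T))
print("t %.2f"%s["t"],"M mean",np.mean(M,0).round(3),"each",np.array(M)[:,0].round(3),"J~",-np.arctan(V[1,1]/V[0,1]).round(2),len(Q),"pos",(B.T@(p-O)*1000).round(1))
E
python3 avg.py
python3 -m inch '[0, 0.0007, 0.00115, 0, 0.05, 0, 0.0007, 0.00115, 0, 0.05, 0, 0, 0, 0, 0]' >/dev/null
python3 avg.py
python3 -m inch '[0, 0.0007, 0.00115, 0, 0.05, 0, 0, 0, 0, 0]' >/dev/null
python3 avg.py
```

```text
t 17.75 M mean [ 0.158 10.517] each [0.185 0.134 0.139 0.173] J~ 0.68 62 pos [-25.4  -7.8  89.8]
t 18.25 M mean [ 0.116 10.097] each [0.08  0.104 0.131 0.147] J~ 0.71 53 pos [-26.2  -5.2  89.8]
t 18.65 M mean [ 0.174 10.918] each [0.234 0.185 0.134 0.141] J~ 0.73 50 pos [-26.7  -3.8  89.7]
```

```bash
python3 -m inch '[0, 0.0007, 0.00115, 0, 0.05, 0, 0, 0, 0, 0]' >/dev/null
python3 avg.py
python3 -m inch '[0, 0.0007, 0.00115, 0, 0.05, 0, 0, 0, 0, 0]' >/dev/null
python3 avg.py
```

```text
t 19.05 M mean [0.157 9.934] each [0.144 0.161 0.169 0.156] J~ 0.77 50 pos [-26.9  -2.5  89.7]
t 19.45 M mean [ 0.164 10.277] each [0.169 0.149 0.185 0.152] J~ 0.78 41 pos [-27.2  -1.1  89.7]
```

```bash
python3 -m inch '[0, 0.0007, 0.00115, 0, 0.05, 0, 0, 0, 0, 0]' >/dev/null
python3 avg.py
python3 -m inch '[0, 0.0007, 0.00115, 0, 0.05, 0, 0, 0, 0, 0]' >/dev/null
python3 avg.py; python3 m.py
```

```text
t 19.85 M mean [ 0.147 10.031] each [0.164 0.113 0.182 0.129] J~ 0.79 40 pos [-27.4   0.3  89.6]
t 20.25 M mean [0.148 9.864] each [0.124 0.154 0.181 0.134] J~ 0.82 38 pos [-27.5   1.7  89.6]
t 20.30 q [-27.5   1.7  89.6] phi 0.572 F [-3.  -9.7  1.4] T [-1.571  0.603 -0.136] rxF 0.27 M 0.135 axis in tool [-24.   13.7]
```

```bash
python3 -m inch '[0, 0.0007, 0.0012, 0, 0.05, 0, 0, 0, 0, 0]' >/dev/null
python3 avg.py
python3 -m inch '[0, 0.0007, 0.0012, 0, 0.05, 0, 0, 0, 0, 0]' >/dev/null
python3 avg.py; python3 m.py
```

```text
t 20.65 M mean [0.129 9.928] each [0.107 0.106 0.127 0.178] J~ 0.88 30 pos [-27.6   3.1  89.6]
t 21.05 M mean [0.13  9.234] each [0.101 0.131 0.162 0.124] J~ 0.92 27 pos [-27.5   4.6  89.5]
t 21.10 q [-27.5   4.6  89.5] phi 0.672 F [-4.  -7.8  1.5] T [-1.446  0.792 -0.161] rxF 0.232 M 0.071 axis in tool [-24.4  13.8]
```

```bash
python3 -m inch '[0, 0.0004, 0.0012, 0, 0.05, 0, 0, 0, 0, 0]' >/dev/null
python3 avg.py
python3 -m inch '[0, 0.0004, 0.0012, 0, 0.05, 0, 0, 0, 0, 0]' >/dev/null
python3 avg.py; python3 m.py
```

```text
t 21.45 M mean [0.133 9.586] each [0.056 0.17  0.158 0.149] J~ 0.97 28 pos [-27.3   5.9  89.5]
t 21.85 M mean [0.111 9.043] each [0.14  0.097 0.098 0.109] J~ 0.97 20 pos [-26.9   7.3  89.5]
t 21.90 q [-26.9   7.3  89.4] phi 0.772 F [-5.9 -6.3  2.6] T [-1.2    0.971 -0.155] rxF 0.214 M 0.059 axis in tool [-24.4  13.8]
```

```bash
python3 -m inch '[0, 0.0005, 0.0012, 0, 0.05, 0, 0, 0, 0, 0]' >/dev/null
python3 avg.py
python3 -m inch '[0, 0.0005, 0.0012, 0, 0.05, 0, 0, 0, 0, 0]' >/dev/null
python3 avg.py; python3 m.py
```

```text
t 22.25 M mean [0.132 8.745] each [0.18  0.116 0.111 0.123] J~ -0.42 19 pos [-26.5   8.6  89.4]
t 22.65 M mean [0.147 9.888] each [0.147 0.17  0.105 0.167] J~ 0.86 17 pos [-26.2   9.8  89.4]
t 22.70 q [-26.1   9.8  89.4] phi 0.871 F [-7.3 -6.6  3.3] T [-1.131  1.192 -0.109] rxF 0.244 M 0.135 axis in tool [-24.4  14. ]
```

```bash
python3 -m inch '[0, 0, 0.001, 0, 0, 0, 0, 0, 0, 0]' >/dev/null
python3 avg.py
python3 -m inch '[0, 0, 0.001, 0, 0, 0, 0, 0, 0, 0]' >/dev/null
python3 avg.py; python3 m.py
```

```text
t 23.05 M mean [ 0.18  11.529] each [0.182 0.176 0.201 0.16 ] J~ 0.62 15 pos [-25.7  10.2  89.3]
t 23.45 M mean [ 0.221 13.615] each [0.149 0.273 0.244 0.218] J~ 0.84 16 pos [-25.2  10.5  89.3]
t 23.50 q [-25.2  10.5  89.3] phi 0.872 F [ -9.8 -10.    4.9] T [-1.526  1.695 -0.14 ] rxF 0.355 M 0.214 axis in tool [-24.4  13. ]
```

```bash
python3 -m inch '[0, 0, 0.001, 0, 0, 0, 0, 0, 0, 0]' >/dev/null
python3 avg.py
python3 -m inch '[0, 0, 0.001, 0, 0, 0, 0, 0, 0, 0]' >/dev/null
python3 avg.py; python3 m.py
```

```text
t 23.85 M mean [ 0.259 15.831] each [0.253 0.273 0.253 0.255] J~ 0.82 15 pos [-24.8  10.9  89.3]
t 24.25 M mean [ 0.286 18.2  ] each [0.266 0.303 0.294 0.282] J~ 0.69 16 pos [-24.3  11.2  89.3]
t 24.30 q [-24.3  11.2  89.2] phi 0.872 F [-13.3 -12.1   7.8] T [-2.015  2.176 -0.143] rxF 0.443 M 0.3 axis in tool [-24.3  12. ]
```

```bash
python3 -m inch '[0, 0, 0.001, 0, 0, 0, 0, 0, 0, 0]' >/dev/null
python3 avg.py
python3 -m inch '[0, 0, 0.0007, 0, 0, 0, 0, 0, 0, 0]' >/dev/null
python3 avg.py; python3 m.py
```

```text
t 24.65 M mean [ 0.31  20.446] each [0.366 0.297 0.3   0.275] J~ 0.33 16 pos [-23.8  11.5  89.2]
t 25.05 M mean [ 0.371 22.541] each [0.361 0.354 0.365 0.404] J~ 0.73 13 pos [-23.6  11.7  89.2]
t 25.10 q [-23.5  11.7  89.2] phi 0.872 F [-16.  -14.6   8.9] T [-2.47   2.724 -0.199] rxF 0.531 M 0.332 axis in tool [-24.2  11.2]
```

Moment is about 0.2 Nm over free turning: snug. Backing straight off, then up, and looking.

```bash
python3 -m inch '[0, 0, -0.002, 0, 0, 0, 0, -0.004, 0, 0, 0, 0, -0.008, 0, 0, 0, 0.005, -0.008, 0, 0, 0, 0, 0, -0.02, 0, 0, 0, 0, -0.04, 0, 0, 0, 0, -0.045, 0, 0, 0, 0, -0.045, 0, 0, 0, 0, -0.045, 0, 0, 0.03, 0, -0.04, 0, 0, 0.03, 0, 0, 0, 0, 0, 0, 0, 0, 0, 0, 0, 0, 0]'
python3 - <<'E'
from h import *
from plant import read_camera
import cv2
go(W(0,0,.3))
c=read_camera("wrist"); np.savez("pics/w11.npz",**c); ctr=proj(c,W(0,0,.096)); print(ctr)
u0,v0=ctr.astype(int)
Q=np.array([B.T@(pix(c,u,v)-O) for u in range(max(u0-40,0),min(u0+41,640)) for v in range(max(v0-40,0),min(v0+41,400))])
Q=Q[(Q[:,2]>.086)&(Q[:,2]<.102)&(np.hypot(Q[:,0],Q[:,1])<.03)]
r=cv2.minAreaRect((Q[:,:2]*1000).astype(np.float32)); w,V=np.linalg.eigh(np.cov(Q[:,:2].T)); a=V[:,1]
print(len(Q),r,"J",-np.arctan(a[1]/a[0]))
cv2.imwrite("pics/w11.png",c["image"][:,:,::-1])
E
```

```text
t: 26.4
tool_pos: [0.4805, 0.0461, 0.3247]
orientation: [1.126, 2.932, 0.0]
force: [0.9, -0.2, -0.9]
opening: 0.0007
gripper_force: 0.0
t 26.4 pos_block [-0.0794  0.0505  0.3247] d_tool [-0.0898  0.0281  0.0248] F_block [ 0.9 -0.3 -0.9] open 0.0007 gf 0.0
tool-y heading (block) 0.701 tilt -1.0 turn None
[336.10433467 238.53206407]
187 ((-0.6321005821228027, 8.790224075317383), (11.867246627807617, 27.74755859375), 9.877106666564941) J 1.4740146365081628
```

View pics/w11.png

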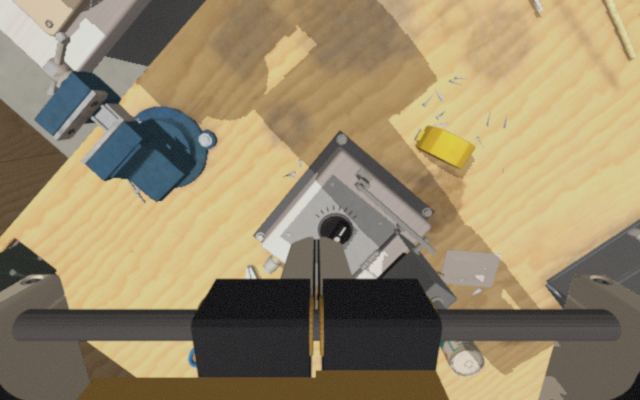

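The wrist view shows the guard standing open behind the knob (335,230), whose bar now lies nearly along block y (J≈1.40–1.47). That fits a vane on a seat near 1.3, and the bystanders in view are undisturbed.

```bash
python3 -c "
from plant import robot
print(robot.close_job())"
```

```text
the job is handed in; nothing more can be done
None
```

The job is handed in at about 26 s of the 64 s allowed: the guard was propped open on its stay, the knob was turned clockwise until the seat pushed back with about 0.2 Nm over free turning, and the arm was clear; I saw no bystander disturbed, but did not re-measure them at the end, and no verdict came back.

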